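Hook a printing block into the press bed and lock it

ROBOT

A 6-joint arm with a two-finger parallel gripper is mounted at the origin on the work surface. World frame = base frame: x ahead of the robot, y to its left, z up, the work surface at z = 0. Lengths are in m, angles in rad, forces in N, time in s.
With the tool pointing down it reaches from about 0.425 to 0.95 m from the base axis. Payload 3.5 kg.
Tool frame: the origin (TCP) lies midway between the tips of the shut fingers; the grasp point (between the pads) lies 19 mm behind it; z points along the fingers, y is the direction in which the jaws open and shut (so a half turn about z gives the same grasp; the last joint's range is limited). The gripper opens to 85 mm and grips with 20 to 120 N. Pads are 22 mm wide; open, the fingers measure 114 mm over their backs; the gripper's body (76 mm by 85 mm) begins 54 mm behind the grasp point. The pads swing forward as they close: fully open they stand 13 mm farther back than shut.
Start: joints at [1.129, 0.286, 1.577, -0, 1.279, -0.15], TCP at [0.194, 0.646, 0.231] pointing down, gripper open.
Joint ranges: [-2.77, 2.77], [-0.9, 2.22], [0.21, 2.48], [-1.53, 4.67], [0.24, 2.81], [-2.84, 2.84]. Speed limits (rad/s): [2.79, 2.79, 3.14, 3.14, 3.14, 3.14].

INTERFACE

Orientations are given as [roll, pitch, yaw] about the fixed x, y, z axes, in that order (R = Rz(yaw) Ry(pitch) Rx(roll)).
In Python, from rig import * gives the robot as it stands.
- The arm moves only by the tool step_arm, never from a script. Its argument "deltas" is one flat list of numbers, 5 for each row, row after row: the shift along the tool's x, y, z in cm, then the turn about the tool's z in degrees, then the opening in per cent of the stroke, from 0 (shut) to 100 (fully open). A call has 1 to 12 rows; each row is the pose to reach, as a shift and turn from the pose commanded when the call began, along the tool's axes at that moment; what a row does not reach only later rows make up. A row lasts 1/12 s, in which the tool goes at most 41.7 mm and 7.16 degrees, less where a joint would pass 70% of its speed; a pose out of reach is approached as far as the arm can. A call with a gripper value outside its range is refused whole. The fingers move at their own pace and stop on an object; "newtons" is the grip in N (left out, the last holds). Time passes only in rows, so rows that repeat a pose let the fingers close. It gives the time, the measured TCP pose, the force and the opening at its end, in the units of the state.
- state(): the state, without advancing time (a new reading comes with each control period).
- read_camera(name): name is "side" or "top"; returns a dict with "frame" (400x640x3 uint8, blue, green, red), "range_z" (400x640 float32, m along the optical axis (not along the pixel's ray), 0 where there is no reading), "vertical_fov" (degrees; the focal length in pixels is half the picture's height over the tangent of half this angle, whatever the lens; pixels are square), "cx", "cy" (the principal point, pixels), "pose" (4x4, takes a point from camera to world coordinates). Camera axes: x right, y up, looking along -z (the intrinsics and any distortion apply to the point x, -y, -z); pixel columns grow to the right and rows downward; lengths in m; the calibration is good to about 2 mm. A picture is of the moment at which its call begins.
- job_done(): hands the job in, once; it reports no verdict.
The state is a dict: "time_s": time; "q": joint angles; "dq": joint speeds; "tau": joint torques, N m; "tcp_pos": TCP position; "ee_rot": TCP orientation; "wrist_force": force on the tool from outside, world axes, zero at the start; "torque": the same for the moment, N m; "gripper_width": finger opening in m.
Only numpy, scipy, OpenCV 4.12 (cv2) and the standard library are available. Lean on these libraries where they do the work, as an engineer would, in place of code of your own. Each camera call takes 0.05 s, during which the arm holds its last target. There are 200 camera calls.

TASK

Load the carved printing block into the red press bed: swing the turn-button clear, hook the block's tongue under the yellow lip with the other end still raised, then ease that end down (do not let it drop) until the block lies flat and fully home on the bed. Finally swing the turn-button back straight over the end of the block to lock it in, and leave the pencil pot, ink jar, cleaner bottle and roller where they stand.

Things in the scene. Friction and masses are not known exactly. Their poses are not given: they have to be found in the camera images.
- block_mid (a point): Centre of the loose wooden printing block with black carved face: 160 long (x) x 54 wide (y) x 24 high (z), about 0.16 kg, lying face up on the table. x points to its tongue: the last 20 mm at +x is a bare metal step only 10 mm high, flush with the underside; the other 140 mm is full height. z is up out of the face. Grasp across the 54 mm width.
- block_tongue (a point): Middle of the bottom edge of the tongue's tip on the block: 80 mm along +x and 12 mm below block_mid. Same axes as block_mid.
- bed: Press bed fixed to the table: red base plate 245 x 110 x 10 mm (x -140 to +105, y +-55). Origin at table height under the middle of the pocket; x points to the yellow lip, z up. At x = 82 mm is the inner face of a dark wall with the lip on top. Two cheeks (x 40 to 82 mm, inner faces y = +-30 mm, outer +-38, top 28 mm above the table) centre the block's tongue end.
- bed_seat (a point): Where block_mid lies when seated: bed x = 0, y = 0, 30 mm above the table, block x along bed x (within 3 mm; the pocket is 4.5 mm longer and 6 mm wider than the block). The underside rests on an aluminium floor 40 mm wide, 18 mm above the table, the top is then at 42 mm. Same axes as the bed.
- bed_lip (a point): Middle of the yellow lip's lower edge: bed x = 72, y = 0, z = 34 mm (above the table). The lip is 74 wide, top at 40 mm, and overhangs the floor by 10 mm from the wall at x = 82. The gap under it is 16 mm, the tongue 10: the tongue goes under leaning up to about 0.3 rad. Same axes as the bed.
- bed_stop (a point): Top middle of the inner edge of the stop at the end opposite the lip: bed x = -82.5, y = 0, z = 32 mm; the stop is 8 thick (outer face x = -90.5), 60 wide. It stands 14 mm above the floor, so the block cannot slide in level: tongue first, tilted, then the other end down. Same axes as the bed.
- latch (a joint): Angle (rad) of the steel turn-button about the vertical post at bed x = -115, y = 0 mm, positive anticlockwise from above, range -1.75 to 1.75. Turns either way, stays where left (friction 0.05 N m). 0: straight along the bed, nose over the end of the block. Starts lying over the pocket, -0.5 to 0.5; beyond 1.0 either way it is clear.
- latch_knob (a point): Middle of the upright red knob on the turn-button's tail, 38 mm from the post, opposite the nose: 14 mm diameter, 26 tall, from 52 to 78 mm above the table. Pinch it from above and move it round the post. At latch 0 it is at bed x = -153 mm, y = 0.
- latch_nose (a point): End of the turn-button's nose, 55 mm from the post, half-way up the bar (48 mm above the table). The bar is 16 wide, underside 44 and top 52 mm above the table; its tail reaches 47 mm from the post.
- pot: Grey pencil pot, 86 mm diameter, 100 mm high, pencils up to 160 mm. Origin at the centre of its underside. Bystander beside the block's starting place (the two may be swapped).
- ink: Blue ink jar, 64 mm diameter, 70 mm high. Origin at the centre of its underside. Bystander near the lip end of the bed.
- cleaner: White cleaner bottle with red cap, 58 mm diameter, 180 mm high. Origin at the centre of its underside. Bystander beside the turn-button end of the bed, on the far side from the robot.
- brayer: Ink roller with green handle lying on the table, 170 mm long (x, rubber roller at +x, 82 mm wide), 34 mm high. Origin at its middle at table height. Bystander on the robot's side of the bed.
There are look-alikes about, which are no part of the job. Leave any blue, purple or turquoise look-alike of the part that bears block_mid alone.

How it is judged:
By the outcome, as a careful person would: the job done as asked, in the order asked, and still so for the second after the job is handed in, with the robot touching nothing.
It also fails if it takes over 72 s, if anything falls off the work surface, if the arm or the gripper's body presses on something with over 40 N, if the wrist force passes 120 N, or if a joint passes its speed limit or range.

## Working session

There is one attempt and no reset: what is moved stays moved. The work goes in short steps, Python scripts to look and compute and a tool call to move; the robot and the scene stay as the last step left them, time stands still between calls to the robot, and variables do not carry over. Pictures are saved under pics/ and viewed, about 8 in all and at most 12, crops included, and the job is handed in when it is done.

Besides the shell and the picture viewer there is one more tool, called as name(argument=value, ...), one argument or row to a line, values as JSON. step_arm: Moves the arm, as the interface text tells. Its arguments: {"type":"object","properties":{"deltas":{"type":"array"},"newtons":{"type":"number"}},"required":["deltas"]}

```bash
ls; mkdir -p pics; python3 - <<'E'
from rig import *
import cv2,numpy as np
print(state())
for n in("top","side"):
    c=read_camera(n); cv2.imwrite(f"pics/{n}0.png",c["frame"]); np.savez(f"{n}0.npz",**{k:v for k,v in c.items()})
    print(n,c["vertical_fov"],c["cx"],c["cy"],c["pose"],[k for k in c])
E
```

```text
pics
{'time_s': 0.0, 'q': array([ 1.12897134e+00,  2.87189121e-01,  1.57818892e+00,  1.56684690e-05,
        1.27859747e+00, -1.49997004e-01]), 'dq': array([-0.00158449, -0.00077863,  0.00046356, -0.00261422,  0.00295903,
       -0.00050183]), 'tau': array([ 5.07857603e-04, -4.05966103e+01, -2.92635280e+01, -9.47395438e-05,
        5.76620630e-03,  6.82795132e-06]), 'tcp_pos': array([0.19388   , 0.64586648, 0.22992509]), 'ee_rot': array([-3.13923879e+00, -3.70907641e-04,  2.84975971e+00]), 'wrist_force': array([ 0.72642338,  0.42157411, -0.25191651]), 'torque': array([0.0002913 , 0.01723876, 0.00072537]), 'gripper_width': 0.08513281329899045}
top 43.07104638936969 324.89535253841694 197.04021748380669 [[ 0.01803749  0.98411333 -0.17662279  0.24659082]
 [-0.99979192  0.01943636  0.00619309 -0.05187816]
 [ 0.00952761  0.17647433  0.98425913  1.4476521 ]
 [ 0.          0.          0.          1.        ]] ['frame', 'range_z', 'vertical_fov', 'cx', 'cy', 'pose']
side 57.8937145070126 318.3913589655515 192.28896765051064 [[ 0.94601574  0.18522223 -0.26598298  0.24102639]
 [-0.32397557  0.5649219  -0.75888278 -0.7951352 ]
 [ 0.00969765  0.80408704  0.59443249  0.64961698]
 [ 0.          0.          0.          1.        ]] ['frame', 'range_z', 'vertical_fov', 'cx', 'cy', 'pose']
```

View pics/top0.png

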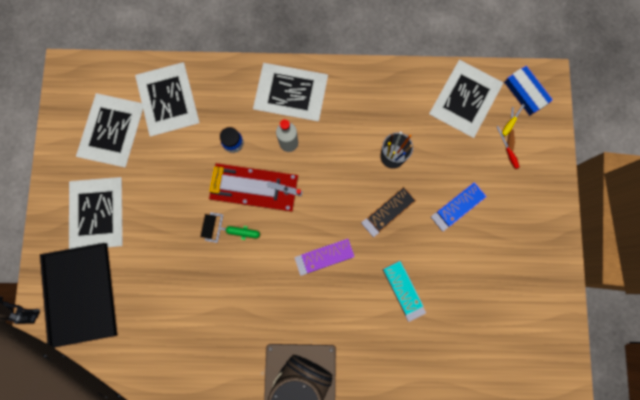

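View pics/side0.png

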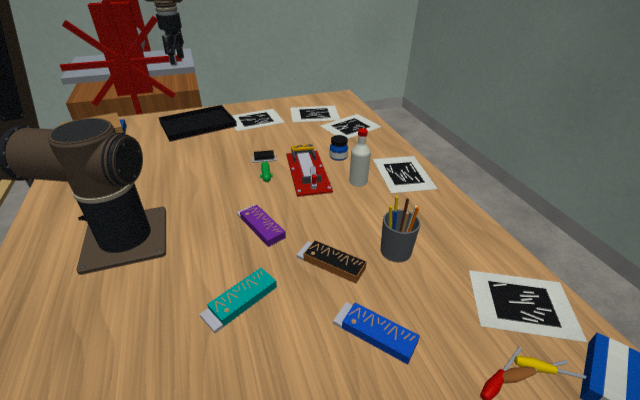

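```bash
cat > h.py <<'E'
from rig import *
import cv2,numpy as np
from scipy.spatial.transform import Rotation as Ro
def cloud(c):
    f=200/np.tan(np.radians(float(c["vertical_fov"]))/2)
    v,u=np.mgrid[:400,:640]; z=c["range_z"]
    P=np.stack([(u-c["cx"])/f*z,-(v-c["cy"])/f*z,-z],-1)
    return P@c["pose"][:3,:3].T+c["pose"][:3,3]
def tomove(target,yaw=None,s=None):
    """tool-axis shift (cm) and turn (deg) to world target; yaw = world yaw of the tool's rpy"""
    s=s or state(); R=Ro.from_euler("xyz",s["ee_rot"])
    d=R.inv().apply(np.array(target)-s["tcp_pos"])*100
    t=0 if yaw is None else -np.degrees((yaw-s["ee_rot"][2]+np.pi/2)%np.pi-np.pi/2)
    return np.round(d,2),round(t,1)
def proj(c,p):
    f=200/np.tan(np.radians(float(c["vertical_fov"]))/2)
    q=(np.array(p)-c["pose"][:3,3])@c["pose"][:3,:3]
    return np.stack([c["cx"]+f*q[...,0]/-q[...,2],c["cy"]+f*q[...,1]/q[...,2]],-1)
E
python3 - <<'E'
from h import *
for n in("top","side"):
    c=dict(np.load(n+"0.npz")); P=cloud(c); h=cv2.cvtColor(c["frame"],cv2.COLOR_BGR2HSV); H,S,V=[h[...,i].astype(int) for i in range(3)]
    u,v=np.meshgrid(np.arange(640),np.arange(400))
    t=(abs(P[...,2])<.01)&(c["range_z"]>0); print(n,"table z",np.median(P[...,2][t]))
    red=((H<6)|(H>174))&(S>150)&(V>60)
    def box(x0,x1,y0,y1,m): return m&(u>=x0)&(u<=x1)&(v>=y0)&(v<=y1)
    B=dict(top=(355,425,180,242),side=(292,372,232,288))[n]
    G=dict(top=(200,312,155,220),side=(282,335,140,200))[n]
    def rect(nm,m):
        q=P[m]; r=cv2.minAreaRect((q[:,:2]*1000).astype(np.float32)); print(nm,m.sum(),np.round(r[0],1),np.round(r[1],1),round(r[2],1),"z",np.round(np.percentile(q[:,2],[5,50,95])*1000,1))
    m=box(*B,(P[...,2]>.018)&(P[...,2]<.035)); rect("block",m)
    m=box(*B,(P[...,2]>.005)&(P[...,2]<.035)); rect("blockall",m)
    m=box(*G,red&(P[...,2]<.02)); rect("bed red",m)
    m=box(*G,(H>20)&(H<33)&(S>170)&(P[...,2]>.025)); rect("lip",m)
    m=box(*G,red&(P[...,2]>.05)); 
    if m.sum()>2: rect("knob",m)
    bb=dict(top=[(272,300,118,152),(218,246,124,155),(378,414,128,168)],side=[(345,372,125,190),(325,350,134,162),(378,422,195,262)])[n]
    for k,nm in zip(bb,("cleaner","ink","pot")):
        m=box(*k,P[...,2]>.03); rect(nm,m)
E
python3 - <<'E'
import cv2
a=cv2.imread("pics/top0.png")[150:250,195:320]; b=cv2.imread("pics/side0.png")[130:205,270:380]
a=cv2.resize(a,(800,500)) ; b=cv2.resize(b,(800,545),interpolation=cv2.INTER_CUBIC)
cv2.imwrite("pics/c0.png",b); cv2.imwrite("pics/c1.png",a)
E
```

```text
top table z -0.000485908986307404
block 901 [ 467.9 -245.3] [ 54.  151.1] 41.3 z [19.6 24.2 29.2]
blockall 1208 [ 469.3 -249.2] [180.6 203.6] 1.2 z [ 5.8 22.8 28.8]
bed red 1524 [530.2 139.7] [254.9 107.6] 82.5 z [ 4.2  9.3 14.9]
lip 212 [543.1 250.2] [26.8 69.9] 82.2 z [34.4 39.2 43.2]
knob 16 [379.6 -16.8] [275.1   8.6] 13.0 z [  75.5   78.9 1447.7]
cleaner 510 [470.3 -10.6] [451.4  56.5] 17.6 z [ 43.7 119.1 180.1]
ink 429 [459.2 101.8] [521.   61.9] 29.1 z [35.4 67.6 73.6]
pot 681 [ 450.3 -181. ] [ 83.8 475. ] 67.6 z [ 36.5  86.6 142.3]
side table z -0.0001710045073606281
block 1102 [ 473.3 -250.7] [ 56.5 140.2] 41.1 z [21.2 24.  25.9]
blockall 1438 [ 466.3 -242.7] [ 56.6 161.6] 41.1 z [ 8.2 23.5 25.7]
bed red 827 [532.1 144.5] [245.5 108.6] 82.7 z [ 6.7  9.5 11.7]
lip 94 [ 443.6 -279.1] [1100.2  137.7] 75.7 z [34.3 39.  41.6]
knob 42 [ 384.2 -373.8] [890.   11.4] 71.9 z [ 58.4  71.3 649.6]
cleaner 799 [ 501.8 -302.5] [1112.    77.7] 66.1 z [ 37.6  98.  178.6]
ink 294 [ 471.8 -283.7] [1120.7   58.6] 68.7 z [33.6 60.  70.6]
pot 1548 [ 466.2 -520.2] [705.9  83.7] 57.4 z [ 37.7  84.1 139.2]
```

View pics/c1.png

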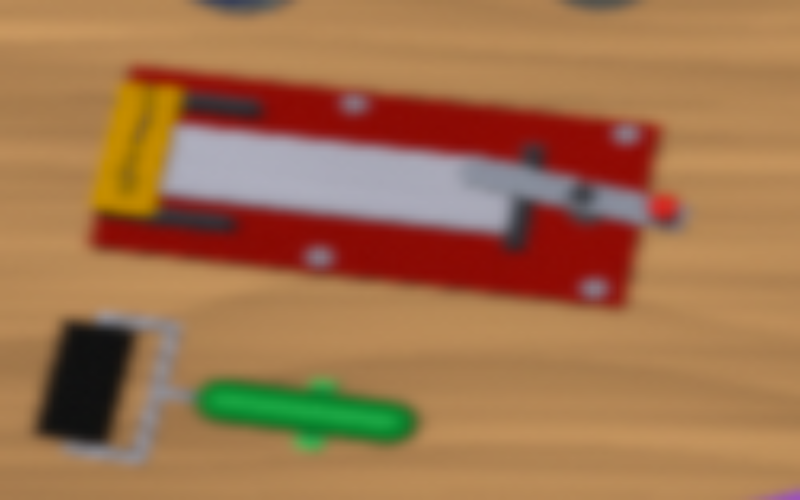

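```bash
cat > fit.py <<'E'
from h import *
from scipy.optimize import minimize
def boxpts(x0,x1,y0,y1,z0,z1): return np.array([[x,y,z] for x in(x0,x1) for y in(y0,y1) for z in(z0,z1)])
BLOCK=np.vstack([boxpts(-80,60,-27,27,0,24),boxpts(60,80,-27,27,0,10)])/1000
BED=boxpts(-140,105,-55,55,0,10)/1000
def place(m,p):
    c,s=np.cos(p[2]),np.sin(p[2]); return m@np.array([[c,s,0],[-s,c,0],[0,0,1]])+[p[0],p[1],0]
def cost(p,m,cs,ms):
    e=0
    for c,k in zip(cs,ms):
        I=np.zeros((1600,2560),np.uint8); hull=cv2.convexHull(proj(c,place(m,p)).astype(np.float32))
        cv2.fillConvexPoly(I,np.round((hull*4+1.5)*16).astype(np.int32),255,shift=4)
        a=cv2.resize(I,(640,400),interpolation=cv2.INTER_AREA)/255.; e+=abs(a-k).sum()/k.sum()
    return e
def fit(p,m,cs,ms):
    r=minimize(lambda d:cost(np.array(p)+d*[.01,.01,.05],m,cs,ms),[0,0,0],method="Nelder-Mead",options=dict(initial_simplex=[[0,0,0],[.5,0,0],[0,.5,0],[0,0,.5]],xatol=.01,fatol=1e-4))
    return np.array(p)+r.x*[.01,.01,.05],r.fun
def hullmask(m):
    n,l,st,_=cv2.connectedComponentsWithStats(m.astype(np.uint8)); m=l==1+st[1:,4].argmax()
    o=np.zeros(m.shape,np.uint8); cv2.fillConvexPoly(o,cv2.convexHull(np.argwhere(m)[:,::-1].astype(np.int32)),1); return o.astype(float)
E
python3 - <<'E'
from fit import *
cs=[dict(np.load(n+"0.npz")) for n in("top","side")]; bm=[];dm=[]
for c,B,G in zip(cs,[(355,425,180,242),(292,372,232,288)],[(200,305,155,220),(282,335,140,200)]):
    P=cloud(c); h=cv2.cvtColor(c["frame"],cv2.COLOR_BGR2HSV).astype(int); H,S,V=[h[...,i] for i in range(3)]
    w=lambda b:np.array([[b[0]<=x<=b[1] and b[2]<=y<=b[3] for x in range(640)] for y in range(400)])
    red=((H<6)|(H>174))&(S>150)&(V>50)&(P[...,2]<.022)
    bm.append(hullmask(w(B)&(P[...,2]>.005)&(P[...,2]<.04))); dm.append(hullmask(w(G)&red))
    k=w(G)&((H<8)|(H>172))&(S>120)&(P[...,2]>.05)&(P[...,2]<.09); q=P[k]; print("knob",k.sum(),np.median(q,0)*1000,np.argwhere(k).mean(0))
    print([np.round(np.median(P[w(b)&(P[...,2]>zl)&(P[...,2]<.2)],0)*1000) for b,zl in (dict(a=[((272,300,118,152),.1),((218,246,124,155),.06),((378,414,128,168),.09)],b=[((345,372,125,190),.1),((325,350,134,162),.06),((378,422,195,262),.09)])["a" if c is cs[0] else "b"])])
for idx in([0],[1],[0,1]):
    for nm,m,p,ms in(("block",BLOCK,(.467,-.243,np.radians(131.1)),bm),("bed",BED,(.534,.162,np.radians(82.7)),dm)):
        r,e=fit(p,m,[cs[i] for i in idx],[ms[i] for i in idx]); print(idx,nm,np.round(r[:2]*1000,1),round(np.degrees(r[2]),1),round(e,3))
E
```

```text
knob 18 [507.52095861  13.867147    77.46520423] [191.11111111 297.94444444]
[array([657.,  48., 126.]), array([662., 214.,  69.]), array([ 631., -259.,  101.])]
knob 42 [509.53054338   9.70304799  68.60807479] [179.04761905 313.92857143]
[array([662.,  38., 127.]), array([663., 206.,  69.]), array([ 628., -269.,  101.])]
[0] block [ 465.1 -242.1] 132.1 0.129
[0] bed [533.  163.7] 82.8 1.645
[1] block [ 468.  -241.3] 131.0 0.043
[1] bed [535.6 167.2] 82.5 0.043
[0, 1] block [ 467.  -241.1] 131.7 0.187
[0, 1] bed [534.5 165. ] 82.4 1.7
```

```bash
python3 - <<'E'
from h import *
print(tomove((.509,.013,.13),3.012)); print(tomove((.509,.013,.23),3.012))
E
```

```text
(array([-48.39, -51.53,  10.1 ]), np.float64(-9.3))
(array([-48.39, -51.55,   0.1 ]), np.float64(-9.3))
```

step_arm(
  deltas=[-48.4, -51.5, 0, -9, 100, -48.4, -51.5, 0, -9, 100, -48.4, -51.5, 0, -9, 100, -48.4, -51.5, 0, -9, 100, -48.4, -51.5, 0, -9, 100, -48.4, -51.5, 0, -9, 100, -48.4, -51.5, 0, -9, 100, -48.4, -51.5, 0, -9, 100, -48.4, -51.5, 0, -9, 100, -48.4, -51.5, 0, -9, 100, -48.4, -51.5, 0, -9, 100, -48.4, -51.5, 0, -9, 100],
  newtons=30,
)

```text
time_s: 1.1
tcp_pos: [0.4174, 0.1971, 0.2311]
ee_rot: [3.142, -0.0, 3.007]
wrist_force: [0.7, 0.4, -0.2]
gripper_width: 0.0853
```

```bash
python3 - <<'E'
from h import *
s=state();print(s["time_s"],s["tcp_pos"],s["ee_rot"]);print(tomove((.509,.013,.13),3.012))
E
```

```text
1.1 [0.41737688 0.19708219 0.23108725] [ 3.14154051e+00 -6.85324009e-05  3.00710286e+00]
(array([-11.55, -17.01,  10.11]), np.float64(-0.3))
```

step_arm(
  deltas=[-9, -13.5, 4, 0, 100, -9, -13.5, 9, 0, 100, -9, -13.5, 9, 0, 100, -9, -13.5, 9, 0, 100, -9, -13.5, 9, 0, 100, -9, -13.5, 9, 0, 100, -9, -13.5, 9, 0, 100, -9, -13.5, 9, 0, 100, -9, -13.5, 9, 0, 100],
)

```text
time_s: 1.85
tcp_pos: [0.4885, 0.0542, 0.1424]
ee_rot: [3.141, 0.002, 3.008]
wrist_force: [0.0, -0.2, -0.8]
gripper_width: 0.0858
```

```bash
python3 - <<'E'
from h import *
s=state();print(s["time_s"],s["tcp_pos"],s["ee_rot"],s["q"])
for n in("top","side"):
    c=read_camera(n); P=cloud(c); h=cv2.cvtColor(c["frame"],cv2.COLOR_BGR2HSV).astype(int)
    a,b=(225,165) if n=="side" else (165,165)
    cv2.imwrite(f"pics/{n}1.png",cv2.resize(c["frame"][120:240,200:380],(800,533)))
print(tomove((.509,.013,.06),3.012))
E
```

```text
1.85 [0.48850389 0.0541894  0.14237577] [3.14128002e+00 1.67385570e-03 3.00841174e+00] [-9.64122028e-02 -2.84346478e-02  2.09699141e+00  2.85803386e-04
  1.07135169e+00 -1.53416455e+00]
(array([-2.56, -3.82,  8.25]), np.float64(-0.2))
```

View pics/side1.png

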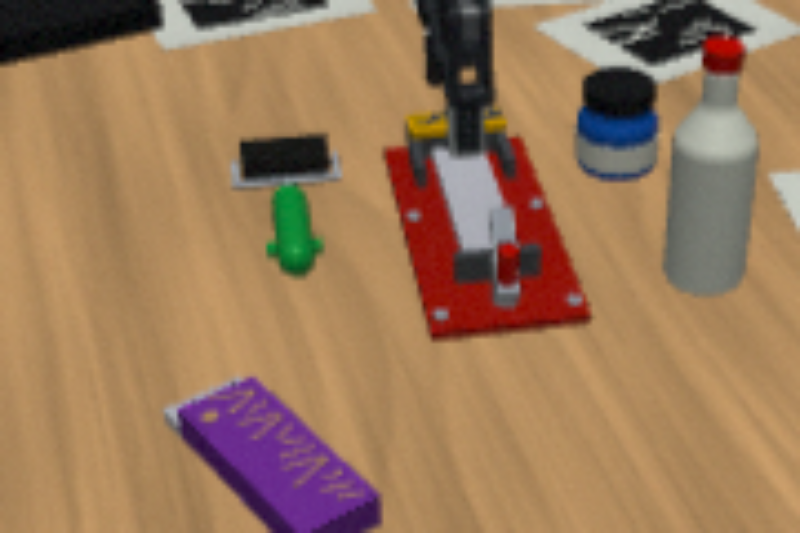

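step_arm(
  deltas=[-2.6, -3.8, 0, 0, 100, -2.6, -3.8, 4, 0, 100, -2.6, -3.8, 6, 0, 100, -2.6, -3.8, 8.2, 0, 100, -2.6, -3.8, 8.2, 0, 100, -2.6, -3.8, 8.2, 0, 40, -2.6, -3.8, 8.2, 0, 40, -2.6, -3.8, 8.2, 0, 40, -2.6, -3.8, 8.2, 0, 40],
)

```text
time_s: 2.7
tcp_pos: [0.5103, 0.0121, 0.0613]
ee_rot: [-3.141, 0.004, 3.007]
wrist_force: [0.1, 0.1, 0.4]
gripper_width: 0.0387
```

```bash
python3 - <<'E'
from h import *
s=state();print(s["time_s"],s["tcp_pos"],s["wrist_force"])
for n in("top","side"):
    c=dict(np.load(n+"0.npz")); print(n,proj(c,[(.509,.013,.078),(.509,.013,.065),(.509,.016,.078)]))
c=read_camera("side"); cv2.imwrite("pics/s2.png",cv2.resize(c["frame"][120:220,260:370],(770,700))[:600])
E
```

```text
2.7 [0.51033183 0.01206092 0.06129736] [0.12706432 0.13976273 0.37918966]
top [[298.2901358  190.57153088]
 [298.48749453 191.45683159]
 [297.19933225 190.55024589]]
side [[313.50145857 175.86070092]
 [313.4939015  179.64610194]
 [313.16996686 175.30019584]]
```

View pics/s2.png

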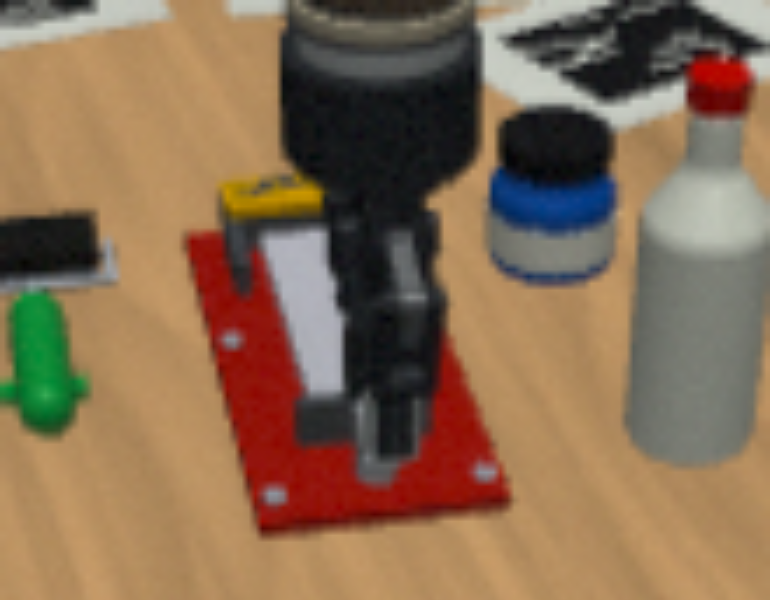

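step_arm(
  deltas=[0, 0, 0, 0, 10, 0, 0, 0, 0, 10, 0, 0, 0, 0, 10, 0, 0, 0, 0, 10, 0, 0, 0, 0, 10],
  newtons=25,
)

```text
time_s: 3.17
tcp_pos: [0.5102, 0.0147, 0.0605]
ee_rot: [3.135, 0.003, 3.004]
wrist_force: [1.9, 10.4, 2.3]
gripper_width: 0.013
```

```bash
python3 - <<'E'
from h import *
s=state();print(s["time_s"],s["tcp_pos"],s["wrist_force"],s["gripper_width"],s["ee_rot"])
E
```

```text
3.1667 [0.51022973 0.0147146  0.06047182] [ 1.87569478 10.39318429  2.33347978] 0.012961754357047746 [3.13532941e+00 2.64312396e-03 3.00444480e+00]
```

step_arm(
  deltas=[0, 0.3, 0, 0, 10, 0.64, 0.43, 0, 0, 10, 1.2, 0.64, 0, 0, 10, 1.71, 0.94, 0, 0, 10, 2.18, 1.32, 0, 0, 10, 2.57, 1.76, 0, 0, 10, 2.9, 2.26, 0, 0, 10, 3.14, 2.81, 0, 0, 10, 3.3, 3.39, 0, 0, 10, 3.3, 3.39, 0, 0, 10, 3.3, 3.39, 0, 0, 10],
)

```text
time_s: 4.08
tcp_pos: [0.4771, 0.0487, 0.0597]
ee_rot: [-3.137, -0.011, 3.008]
wrist_force: [-11.8, -6.4, 13.7]
gripper_width: 0.0127
```

```bash
python3 - <<'E'
from h import *
s=state();print(s["time_s"],s["tcp_pos"],s["wrist_force"],s["gripper_width"],s["ee_rot"])
E
```

```text
4.0833 [0.47706236 0.04865763 0.05971833] [-11.78063617  -6.37468456  13.74822622] 0.01268464286174808 [-3.1369049  -0.01067473  3.0079666 ]
```

step_arm(
  deltas=[0, 0, 0, 0, 50, 0, 0, 0, 0, 50, 0, 0, 0, 0, 50, 0, 0, -3, 0, 60, 0, 0, -7, 0, 100, 0, 0, -11, 0, 100, 0, 10, -13, 0, 100, 0, 10, -13, 0, 100, 0, 10, -13, 0, 100, 0, 10, -13, 0, 100],
)

```text
time_s: 4.92
tcp_pos: [0.4952, 0.1522, 0.1909]
ee_rot: [3.14, 0.003, 3.011]
wrist_force: [-0.5, -1.2, 0.0]
gripper_width: 0.0853
```

```bash
python3 - <<'E'
from fit import *
s=state();print(s["time_s"],s["tcp_pos"],s["wrist_force"],s["gripper_width"],s["ee_rot"])
c=read_camera("side"); np.savez("side3.npz",**c); cv2.imwrite("pics/s3.png",cv2.resize(c["frame"][130:220,260:370],(733,600)))
P=cloud(c);h=cv2.cvtColor(c["frame"],cv2.COLOR_BGR2HSV).astype(int); H,S=h[...,0],h[...,1]
u,v=np.meshgrid(np.arange(640),np.arange(400)); k=((H<8)|(H>172))&(S>120)&(P[...,2]>.055)&(P[...,2]<.085)&(u>270)&(u<340)&(v>120)&(v<210)
print(k.sum(),np.median(P[k],0),np.argwhere(k).mean(0))
E
```

```text
4.9167 [0.4951972  0.15224906 0.19092314] [-0.48708564 -1.22752172  0.0455675 ] 0.08525429814533834 [3.13958167e+00 3.13002047e-03 3.01076617e+00]
38 [0.48070925 0.04203735 0.06930272] [174.55263158 301.15789474]
```

View pics/s3.png

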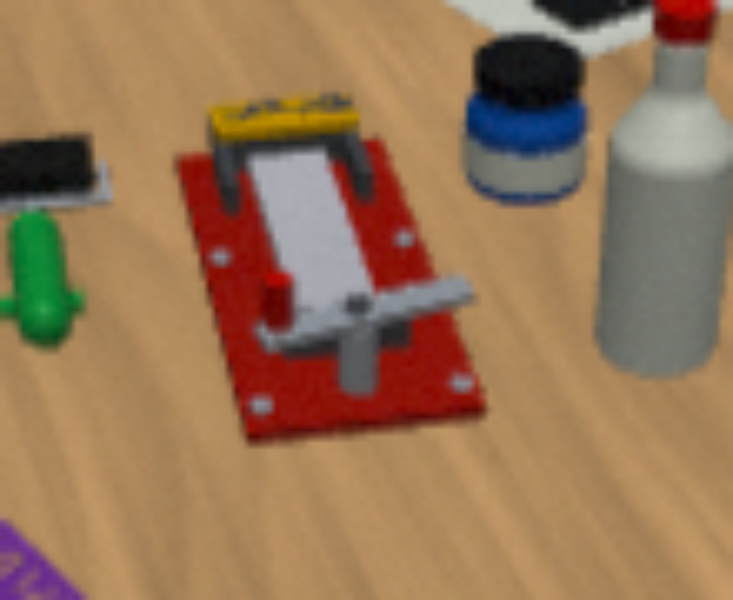

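```bash
python3 - <<'E'
from h import *
print(tomove((.4934,-.2715,.12),2.2916))
E
```

```text
(array([ -5.41, -41.87,   6.98]), np.float64(41.2))
```

step_arm(
  deltas=[-5.4, -41.9, 0, 41.2, 100, -5.4, -41.9, 0, 41.2, 100, -5.4, -41.9, 0, 41.2, 100, -5.4, -41.9, 0, 41.2, 100, -5.4, -41.9, 0, 41.2, 100, -5.4, -41.9, 0, 41.2, 100, -5.4, -41.9, 0, 41.2, 100, -5.4, -41.9, 0, 41.2, 100, -5.4, -41.9, 0, 41.2, 100, -5.4, -41.9, 0, 41.2, 100, -5.4, -41.9, 7, 41.2, 100, -5.4, -41.9, 7, 41.2, 100],
)

```text
time_s: 5.97
tcp_pos: [0.4904, -0.2774, 0.1183]
ee_rot: [-3.141, 0.002, 2.283]
wrist_force: [-0.3, 1.5, -1.4]
gripper_width: 0.0853
```

step_arm(
  deltas=[0, 0, 0, 0, 100, 0, 0, 0, 0, 100, 0, 0, 0, 0, 100],
)

```text
time_s: 6.22
tcp_pos: [0.4916, -0.2738, 0.1203]
ee_rot: [3.142, 0.001, 2.288]
wrist_force: [0.8, 0.1, -0.5]
gripper_width: 0.085
```

```bash
python3 - <<'E'
from h import *
s=state();print(s["time_s"],s["tcp_pos"],s["ee_rot"],s["q"])
print(tomove((.4934,-.2715,.0),2.2916))
E
```

```text
6.2167 [ 0.49163129 -0.27378233  0.1203255 ] [3.14151036e+00 9.78523325e-04 2.28757806e+00] [-6.88359514e-01  1.59517739e-01  1.94305530e+00 -9.30883617e-05
  1.03804092e+00 -1.40509405e+00]
(array([ 0.07,  0.28, 12.03]), np.float64(-0.2))
```

step_arm(
  deltas=[0.1, 0.3, 3, 0, 100, 0.1, 0.3, 6, 0, 100, 0.1, 0.3, 9, 0, 100, 0.1, 0.3, 11, 0, 100, 0.1, 0.3, 12, 0, 100, 0.1, 0.3, 12, 0, 100, 0.1, 0.3, 12, 0, 50, 0.1, 0.3, 12, 0, 50, 0.1, 0.3, 12, 0, 50, 0.1, 0.3, 12, 0, 50],
  newtons=20,
)

```text
time_s: 7.05
tcp_pos: [0.4948, -0.2719, 0.0019]
ee_rot: [3.141, 0.005, 2.288]
wrist_force: [-0.1, 0.2, 6.6]
gripper_width: 0.0538
```

```bash
python3 - <<'E'
from h import *
s=state();print(s["time_s"],s["tcp_pos"],s["ee_rot"],s["wrist_force"],s["torque"],s["gripper_width"])
E
```

```text
7.05 [ 0.4947977  -0.27186341  0.00192712] [3.14079177 0.00465502 2.28815766] [-0.10647871  0.17702087  6.58686149] [ 0.04829518 -0.02529655  0.077469  ] 0.05382676179377917
```

step_arm(
  deltas=[0, 0, -0.5, 0, 50, 0, 0, -1, 0, 50, 0, 0, -2, 0, 50, 0, 0, -4, 0, 50, 0, 0, -6, 0, 50, 0, 0, -8, 0, 50, 0, 0, -10, 0, 50, 0, 0, -10, 0, 50, 0, 0, -10, 0, 50],
)

```text
time_s: 7.8
tcp_pos: [0.4938, -0.2711, 0.1008]
ee_rot: [3.141, 0.003, 2.288]
wrist_force: [-0.2, -0.1, -3.0]
gripper_width: 0.0536
```

```bash
python3 - <<'E'
from h import *
s=state();print(s["time_s"],s["tcp_pos"],s["ee_rot"],s["wrist_force"],s["torque"],s["gripper_width"])
c=read_camera("side"); np.savez("side4.npz",**c)
p=proj(c,s["tcp_pos"]).astype(int);print(p)
x,y=max(p[0]-80,0),max(p[1]-60,0); cv2.imwrite("pics/s4.png",cv2.resize(c["frame"][y:y+120,x:x+160],(800,600)));print(x,y)
E
```

```text
7.8 [ 0.49375372 -0.27113519  0.10075   ] [3.1410645  0.00321349 2.28780889] [-0.24978064 -0.07352208 -2.95085229] [-0.05237912 -0.06720457 -0.02157943] 0.05359356045122071
[347 237]
267 177
```

View pics/s4.png

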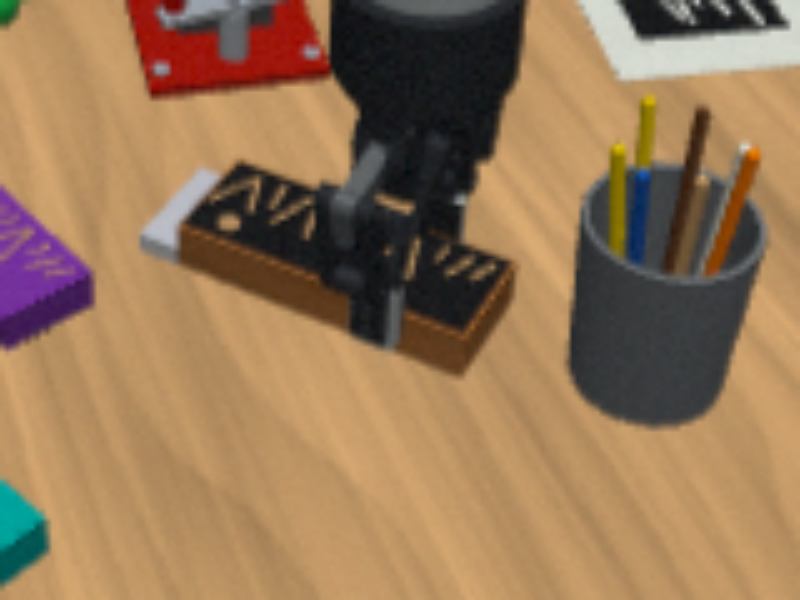

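```bash
cat > tilt.py <<'E'
from h import *
def face(c,s,dz=(-.03,.045)):
    """top-face points in tool-axes frame: x along block, height above TCP; returns slope dz/dx, etc."""
    P=cloud(c); y=s["ee_rot"][2]; a=np.array([np.cos(y),np.sin(y)]); b=np.array([np.sin(y),-np.cos(y)])
    d=P-s["tcp_pos"]; X=d[...,:2]@a; Y=d[...,:2]@b; Z=d[...,2]
    V=c["frame"].max(-1)
    m=(abs(Y)<.022)&(X>-.05)&(X<.12)&(Z>dz[0])&(Z<dz[1])&(c["range_z"]>0)&((X<-.016)|(X>.03))
    x,z=X[m],Z[m]
    k=np.ones(len(x),bool)
    for lim in(.012,.006,.004,.004):
        p=np.polyfit(x[k&(x<.09)],z[k&(x<.09)],1); k=abs(z-np.polyval(p,x))<lim
    k2=k&(x<.12)
    return p,k.sum(),x[k].min(),x[k].max(),m.sum()
E
python3 - <<'E'
from tilt import *
s=state(); print(face(dict(np.load("side4.npz")),s))
c=read_camera("top"); print(face(c,s))
E
```

```text
(array([0.00286957, 0.02379725]), np.int64(486), np.float64(-0.04149405809908112), np.float64(0.09898543599215999), np.int64(597))Traceback (most recent call last):
  File "<stdin>", line 3, in <module>
  File "tilt.py", line 11, in face
    p=np.polyfit(x[k&(x<.09)],z[k&(x<.09)],1); k=abs(z-np.polyval(p,x))<lim
    raise TypeError("expected non-empty vector for x")
TypeError: expected non-empty vector for x
```

```bash
cat >> h.py <<'E'
O=np.array([.5345,.166]); TH=np.radians(82.6); U=np.array([np.cos(TH),np.sin(TH)]); W=np.array([-U[1],U[0]])
def bed(x,y,z): return np.r_[O+U*x/1000+W*y/1000,z/1000]
def inbed(p): d=p[:2]-O; return np.round(np.r_[d@U,d@W,p[2]]*1000,1)
E
python3 - <<'E'
from h import *
print(tomove(bed(-50.5,0,110),TH))
E
```

```text
(array([26.74, 28.05, -1.15]), np.float64(48.5))
```

step_arm(
  deltas=[3, 3.1, -1.1, 5, 50, 6, 6.3, -1.1, 10, 50, 9, 9.4, -1.1, 15, 50, 12, 12.6, -1.1, 20, 50, 15, 15.7, -1.1, 26, 50, 18, 18.9, -1.1, 32, 50, 21, 22, -1.1, 38, 50, 23.5, 24.6, -1.1, 43, 50, 25.5, 26.8, -1.1, 46.5, 50, 26.7, 28, -1.1, 48.5, 50, 26.7, 28, -1.1, 48.5, 50, 26.7, 28, -1.1, 48.5, 50],
)

```text
time_s: 8.9
tcp_pos: [0.5272, 0.1153, 0.1083]
ee_rot: [-3.138, 0.001, 1.445]
wrist_force: [-0.4, -0.8, -2.5]
gripper_width: 0.0534
```

step_arm(
  deltas=[0, 0, 0, 0, 50, 0, 0, 0, 0, 50, 0, 0, 0, 0, 50],
)

```text
time_s: 9.15
tcp_pos: [0.5285, 0.1133, 0.1099]
ee_rot: [-3.141, 0.0, 1.44]
wrist_force: [-0.3, -0.2, -1.2]
gripper_width: 0.0535
```

```bash
python3 - <<'E'
from tilt import *
s=state();print(s["time_s"],s["tcp_pos"],inbed(s["tcp_pos"]),s["ee_rot"],s["wrist_force"],s["gripper_width"])
c=read_camera("side");np.savez("side5.npz",**c);print(face(c,s))
print(tomove(bed(-50.5,0,38),TH))
E
```

```text
9.15 [0.52851446 0.11332279 0.10985749] [-53.   -0.8 109.9] [-3.14069554e+00  3.59732640e-04  1.43955992e+00] [-0.31411077 -0.18165518 -1.17496823] 0.05349411091821563
(array([0.02866693, 0.02073965]), np.int64(183), np.float64(-0.04328558182748409), np.float64(0.08992814730758956), np.int64(264))
(array([ 0.24, -0.1 ,  7.21]), np.float64(-0.1))
```

step_arm(
  deltas=[0.2, -0.1, 2, 0, 50, 0.2, -0.1, 4, 0, 50, 0.2, -0.1, 6, 0, 50, 0.2, -0.1, 7, 0, 50, 0.2, -0.1, 7.3, 0, 50, 0.2, -0.1, 7.5, 0, 50, 0.2, -0.1, 7.5, 0, 50, 0.2, -0.1, 7.5, 0, 50],
)

```text
time_s: 9.87
tcp_pos: [0.5291, 0.1167, 0.0366]
ee_rot: [3.139, -0.0, 1.441]
wrist_force: [0.6, 0.2, -1.8]
gripper_width: 0.0538
```

```bash
python3 - <<'E'
from tilt import *
s=state();print(s["time_s"],inbed(s["tcp_pos"]),s["ee_rot"],s["wrist_force"],s["torque"])
c=read_camera("side");np.savez("side6.npz",**c);print(face(c,s))
cv2.imwrite("pics/s6.png",cv2.resize(c["frame"][110:210,255:375],(720,600)))
E
```

```text
9.8667 [-49.6  -1.   36.6] [ 3.13934693e+00 -3.36900741e-04  1.44116004e+00] [ 0.60583611  0.15308927 -1.80940055] [-0.1067838   0.00180598  0.01275572]
(array([0.09110782, 0.01750923]), np.int64(111), np.float64(-0.044012727179973225), np.float64(0.07536445216680837), np.int64(253))
```

View pics/s6.png

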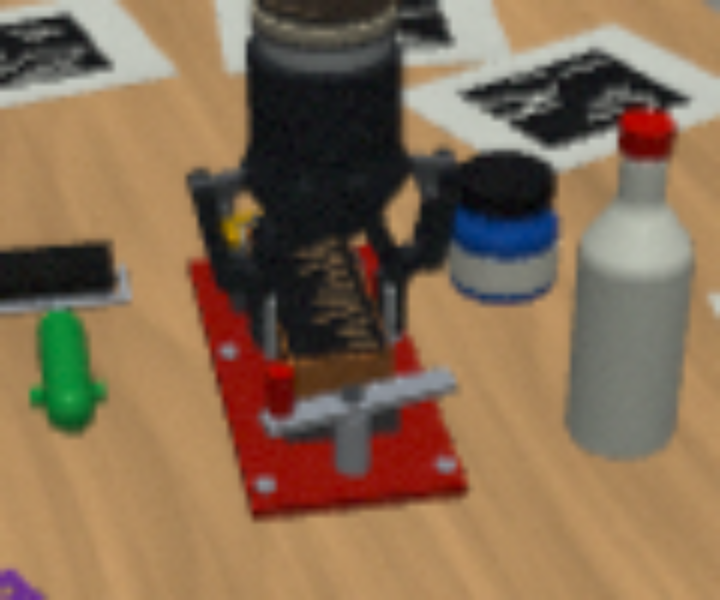

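step_arm(
  deltas=[-0.1, 0.1, 0.2, 0, 50, -0.1, 0.1, 0.4, 0, 50, -0.1, 0.1, 0.5, 0, 50, -0.1, 0.1, 0.6, 0, 50, -0.1, 0.1, 0.6, 0, 50],
)

```text
time_s: 10.33
tcp_pos: [0.5304, 0.1165, 0.0308]
ee_rot: [3.138, -0.002, 1.441]
wrist_force: [0.0, 3.8, 4.5]
gripper_width: 0.0537
```

```bash
python3 - <<'E'
from tilt import *
s=state();print(s["time_s"],inbed(s["tcp_pos"]),s["ee_rot"],s["wrist_force"],s["torque"])
E
```

```text
10.3333 [-49.6  -2.3  30.8] [ 3.13820241e+00 -2.02981736e-03  1.44092767e+00] [0.01985589 3.79941531 4.48349816] [ 0.45336096  0.01828248 -0.00740512]
```

step_arm(
  deltas=[0, 0, 0.1, 0, 50, 0, 0, 0.2, 0, 50, 0, 0, 0.3, 0, 50, 0, 0, 0.3, 0, 50],
)

```text
time_s: 10.67
tcp_pos: [0.5305, 0.1166, 0.0304]
ee_rot: [3.14, -0.002, 1.441]
wrist_force: [-5.5, 3.8, 19.6]
gripper_width: 0.0533
```

```bash
python3 - <<'E'
from tilt import *
s=state();print(s["time_s"],inbed(s["tcp_pos"]),s["ee_rot"],s["wrist_force"],s["torque"])
E
```

```text
10.6667 [-49.5  -2.4  30.4] [ 3.14023313e+00 -1.51116445e-03  1.44101663e+00] [-5.53548316  3.75401148 19.64174019] [ 0.43485545  1.17006541 -0.03452086]
```

step_arm(
  deltas=[0, 0, -0.6, 0, 50, 0, 0, -0.8, 0, 50, 0, -0.24, -0.8, 0, 50, 0, -0.24, -0.8, 0, 50, 0, -0.24, -0.8, 0, 50],
)

```text
time_s: 11.08
tcp_pos: [0.5263, 0.1156, 0.0337]
ee_rot: [-3.142, 0.0, 1.441]
wrist_force: [1.7, -0.2, -0.9]
gripper_width: 0.0535
```

```bash
python3 - <<'E'
from tilt import *
s=state();print(s["time_s"],inbed(s["tcp_pos"]),s["ee_rot"],s["wrist_force"],s["torque"])
for n in("top","side"):
    c=read_camera(n);np.savez(n+"7.npz",**c)
    P=cloud(c); d=P-np.r_[O,0]; X=d[...,:2]@U*1000;Y=d[...,:2]@W*1000;Z=P[...,2]*1000
    # height profile along bed x over block centreline
    for x0 in range(-100,75,10):
        m=(abs(Y)<20)&(X>=x0)&(X<x0+10)&(Z>20)&(Z<80)&(c["frame"].max(-1)<260)
        if m.sum()>3: print(n,x0+5,m.sum(),np.round(np.percentile(Z[m],[20,50,80]),1))
c=dict(np.load("top7.npz"));t=c["frame"][150:225,200:312];cv2.imwrite("pics/t7.png",cv2.resize(t,(800,536),interpolation=cv2.INTER_CUBIC))
E
```

```text
11.0833 [-51.    1.6  33.7] [-3.14152056e+00  2.70235956e-04  1.44073011e+00] [ 1.72563106 -0.18429062 -0.91703065] [-0.14653596 -0.21312    -0.05936027]
top -95 27 [37.  47.2 56.6]
top -85 10 [57.6 58.9 61.4]
top 75 42 [37.8 39.5 42.4]
side -95 59 [43.5 48.4 55. ]
side -85 40 [51.9 57.8 59.4]
side -75 20 [57.7 58.7 59.3]
side -65 20 [56.3 57.2 58.2]
side -55 19 [56.  56.9 57.5]
side -45 16 [55.3 55.8 56.8]
side -35 21 [53.9 54.3 55.2]
side -25 19 [53.6 54.1 55.2]
side -15 14 [51.7 52.7 53.7]
side -5 18 [49.9 51.8 52.4]
side 5 18 [50.2 51.2 51.9]
side 15 11 [49.7 51.  51.4]
side 25 10 [47.9 49.7 49.9]
side 35 7 [47.3 48.  48.5]
```

View pics/t7.png

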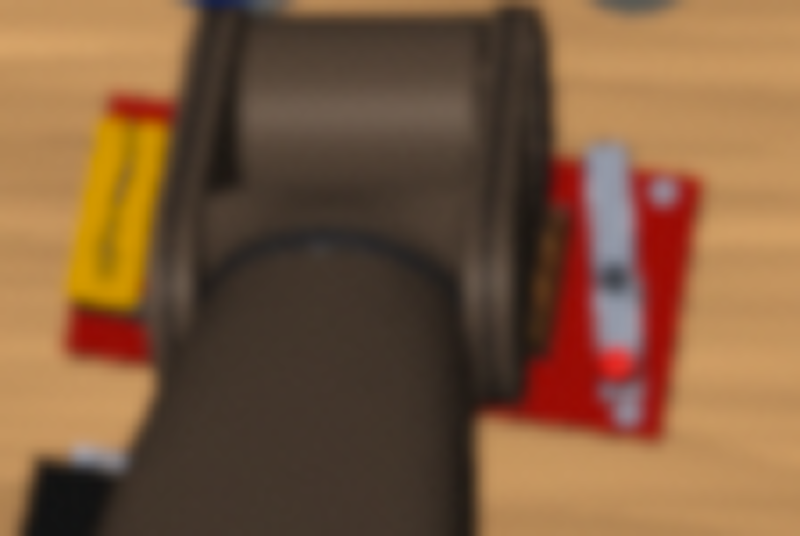

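```bash
python3 - <<'E'
from fit import *
for n in("side3","side7","top7","top0"):
    c=dict(np.load(n+".npz"));P=cloud(c); d=P-np.r_[O,0]; X=d[...,:2]@U*1000;Y=d[...,:2]@W*1000;Z=P[...,2]*1000
    h=cv2.cvtColor(c["frame"],cv2.COLOR_BGR2HSV).astype(int);H,S=h[...,0],h[...,1]
    def rp(nm,m):
        if m.sum()>5: print(n,nm,m.sum(),"X",np.round(np.percentile(X[m],[3,50,97]),1),"Y",np.round(np.percentile(Y[m],[3,50,97]),1))
    near=(abs(X)<160)&(abs(Y)<70)
    rp("lip",near&(H>20)&(H<33)&(S>150)&(Z>32)&(Z<46))
    rp("plate",near&((H<6)|(H>174))&(S>150)&(Z>5)&(Z<14))
    rp("floor",near&(S<60)&(Z>14)&(Z<22)&(abs(X)<70))
    rp("stop",near&(X<-70)&(X>-97)&(Z>26)&(Z<36)&(S<90))
    rp("tailtop",near&(X<-60)&(X>-95)&(Z>53)&(Z<66)&(S<255)&(abs(Y)<33))
    rp("front top",near&(X<45)&(X>-40)&(Z>44)&(Z<58)&(abs(Y)<33))
    rp("post",near&(abs(X+115)<12)&(abs(Y)<15)&(Z>15)&(Z<40))
    rp("knob",near&((H<8)|(H>172))&(S>120)&(Z>55)&(Z<85))
    if n=="side3":
        u,v=np.meshgrid(np.arange(640),np.arange(400));k=hullmask(((H<6)|(H>174))&(S>150)&(P[...,2]<.022)&(abs(X)<160)&(abs(Y)<70))
        r,e=fit((O[0],O[1],TH),BED,[c],[k]);print("fit",inbed(np.r_[r[:2],0]),np.degrees(r[2]),e)
E
```

```text
side3 lip 97 X [68.3 76.7 96.4] Y [-33.9   1.5  34.4]
side3 plate 751 X [-141.6  -73.1   81.1] Y [-52.4  13.7  52.3]
side3 floor 258 X [-57.7   4.1  64.9] Y [-19.3  -0.6  18.5]
side3 post 40 X [-126.2 -122.8 -119.9] Y [-8.6  0.7  6.7]
side3 knob 38 X [-132.5 -129.7 -120.3] Y [31.4 37.5 42.6]
fit [1.5 0.  0. ] 82.76736077350787 0.3582522772888683
side7 lip 22 X [68.  78.  96.5] Y [20.4 27.3 35.4]
side7 plate 567 X [-142.  -100.    62.8] Y [-52.   19.9  52.4]
side7 tailtop 127 X [-92.2 -78.5 -60.6] Y [-26.8   1.4  29.7]
side7 front top 138 X [-38.1  -6.6  34.2] Y [-23.2  -4.5  20.2]
side7 post 39 X [-126.5 -123.1 -119.3] Y [-8.9  0.7  6.5]
side7 knob 42 X [-132.7 -129.4  -62.2] Y [30.5 37.6 52.9]
top7 lip 219 X [71.9 84.  96.5] Y [-30.7   3.9  35.4]
top7 plate 384 X [-138.5 -103.3   94.4] Y [-49.3  15.3  52.8]
top7 tailtop 21 X [-91.1 -90.  -88. ] Y [-19.5  -1.2  26.1]
top7 knob 26 X [-131.2 -124.2 -101.1] Y [-15.2  39.3  45.9]
top0 lip 207 X [72.8 84.3 95.9] Y [-30.9   2.5  34.8]
top0 plate 1251 X [-135.5  -43.9   78.8] Y [-50.3  22.8  52.4]
top0 floor 499 X [-61.7   4.9  65.6] Y [-17.1   2.3  20.1]
top0 stop 30 X [-91.7 -88.4 -84.3] Y [-21.9   8.4  25.4]
top0 tailtop 14 X [-91.2 -80.4 -66.1] Y [-10.   -4.1   5.8]
top0 post 10 X [-121.  -116.6 -107.2] Y [ 8.1  9.9 14.3]
top0 knob 18 X [-159.7 -154.1 -148.7] Y [ 1.6  7.  12.1]
```

step_arm(
  deltas=[0, 0.05, 0.1, 0, 50, 0.2, 0.05, 0.1, 0, 50, 0.4, 0.05, 0.1, 0, 50, 0.6, 0.05, 0.1, 0, 50, 0.7, 0.05, 0.1, 0, 50, 0.7, 0.05, 0.1, 0, 50],
)

```text
time_s: 11.68
tcp_pos: [0.5276, 0.1232, 0.0332]
ee_rot: [-3.141, -0.0, 1.442]
wrist_force: [0.7, 0.1, -2.3]
gripper_width: 0.0536
```

```bash
cat > prof.py <<'E'
from tilt import *
s=state();print(s["time_s"],inbed(s["tcp_pos"]),s["ee_rot"],s["wrist_force"],s["torque"])
c=read_camera("side");np.savez("sideL.npz",**c)
P=cloud(c); d=P-np.r_[O,0]; X=d[...,:2]@U*1000;Y=d[...,:2]@W*1000;Z=P[...,2]*1000
xs=[];zs=[]
for x0 in range(-75,40,10):
    m=(abs(Y)<20)&(X>=x0)&(X<x0+10)&(Z>36)&(Z<75)
    if m.sum()>3: xs.append(x0+5);zs.append(np.median(Z[m]))
p=np.polyfit(xs,zs,1); print("slope",p,"top at x=-70,0,60:",np.polyval(p,[-70,0,60]),"resid",np.abs(zs-np.polyval(p,xs)).max())
t=(abs(Y)<20)&(X<-60)&(X>-100)&(Z>np.polyval(p,-80)-3)&(Z<np.polyval(p,-80)+5); print("tail X min",np.percentile(X[t],[2,5]))
E
python3 prof.py
```

```text
11.6833 [-43.3   1.3  33.2] [-3.14093988e+00 -1.06451721e-05  1.44193188e+00] [ 0.71838598  0.10427147 -2.27780386] [-0.11433945 -0.00711405  0.06537252]
slope [-0.08832063 51.7545235 ] top at x=-70,0,60: [57.93696794 51.7545235  46.45528541] resid 0.3138020280019518
tail X min [-84.57760327 -84.20180162]
```

step_arm(
  deltas=[0.2, 0, 0, 0, 50, 0.4, 0, 0, 0, 50, 0.55, 0, 0, 0, 50, 0.55, 0, 0, 0, 50, 0.55, 0, 0.1, 0, 50, 0.55, 0, 0.2, 0, 50, 0.55, 0, 0.3, 0, 50, 0.55, 0, 0.3, 0, 50],
)

```text
time_s: 12.4
tcp_pos: [0.5285, 0.1282, 0.0301]
ee_rot: [-3.141, -0.0, 1.441]
wrist_force: [-0.1, 0.7, -1.2]
gripper_width: 0.0538
```

```bash
python3 prof.py
```

```text
12.4 [-38.2   1.1  30.1] [-3.14135246e+00 -7.46920797e-05  1.44107336e+00] [-0.10605387  0.7270593  -1.1982314 ] [-0.07167688  0.04437441  0.02186116]
slope [-0.08982408 49.20470083] top at x=-70,0,60: [55.49238643 49.20470083 43.81525603] resid 0.5785324948828077
tail X min [-79.40050795 -79.22697358]
```

step_arm(
  deltas=[0.1, 0, 0, 0, 50, 0.1, 0, 0.1, 0, 50, 0.1, 0, 0.2, 0, 50, 0.1, 0, 0.3, 0, 50, 0.1, 0, 0.4, 0, 50, 0.1, 0, 0.5, 0, 50, 0.1, 0, 0.5, 0, 50],
)

```text
time_s: 13.03
tcp_pos: [0.5288, 0.1283, 0.0255]
ee_rot: [-3.142, 0.002, 1.442]
wrist_force: [-1.4, -5.6, 0.6]
gripper_width: 0.0534
```

```bash
python3 prof.py
```

```text
13.0333 [-38.1   0.8  25.5] [-3.14157380e+00  1.52064231e-03  1.44154614e+00] [-1.37453287 -5.6388527   0.57045907] [-0.64706082  0.15859405  0.09065673]
slope [-0.05321981 46.11487776] top at x=-70,0,60: [49.84026473 46.11487776 42.92168893] resid 0.6211470027168389
tail X min [-80.99674127 -80.04171359]
```

step_arm(
  deltas=[-0.12, 0, 0, 0, 50, -0.12, 0, 0.1, 0, 50, -0.12, 0, 0.2, 0, 50, -0.12, 0, 0.3, 0, 50, -0.12, 0, 0.4, 0, 50, -0.12, 0, 0.5, 0, 50, -0.12, 0, 0.6, 0, 50, -0.12, 0, 0.6, 0, 50],
)

```text
time_s: 13.75
tcp_pos: [0.5288, 0.1278, 0.0195]
ee_rot: [3.141, 0.001, 1.442]
wrist_force: [-0.3, -3.9, 2.2]
gripper_width: 0.0536
```

```bash
python3 prof.py
```

```text
13.75 [-38.7   0.7  19.5] [3.14121602e+00 5.84232267e-04 1.44162578e+00] [-0.25663086 -3.9337201   2.22630204] [-0.63586119  0.06683579  0.09561672]
slope [2.65467808e-03 4.20676952e+01] top at x=-70,0,60: [41.88186768 42.06769515 42.22697584] resid 0.7398893778165174
tail X min [-81.9929028 -80.7981315]
```

step_arm(
  deltas=[-0.15, 0, 0.1, 0, 50, -0.15, 0, 0.15, 0, 50, -0.15, 0, 0.15, 0, 50, -0.15, 0, 0.1, 0, 65, -0.15, 0, 0, 0, 80, -0.15, 0, 0, 0, 85, -0.15, 0, 0, 0, 85, -0.15, 0, -2, 0, 85, -0.15, 0, -5, 0, 85, -0.15, 0, -9, 0, 85, -0.15, 0, -12, 0, 85, -0.15, 0, -12, 0, 85],
)

```text
time_s: 14.8
tcp_pos: [0.533, 0.127, 0.1469]
ee_rot: [3.128, -0.003, 1.441]
wrist_force: [1.5, 0.4, 1.1]
gripper_width: 0.0726
```

```bash
python3 prof.py; python3 - <<'E'
from h import *
s=state(); a=-1.29; print(s["ee_rot"])
c=dict(np.load("sideL.npz"));cv2.imwrite("pics/s8.png",cv2.resize(c["frame"][130:220,260:370],(733,600)))
P=cloud(c); d=P-np.r_[O,0]; X=d[...,:2]@U*1000;Y=d[...,:2]@W*1000;Z=P[...,2]*1000
h=cv2.cvtColor(c["frame"],cv2.COLOR_BGR2HSV).astype(int);H,S=h[...,0],h[...,1]
k=((H<8)|(H>172))&(S>120)&(Z>55)&(Z<85)&(abs(X+125)<20)&(abs(Y-38)<20);print("knob",k.sum(),np.median(P[k],0))
post=bed(-115,0,60);
for k in(-1.29,-1.2): print(k,post[:2]+.038*np.array([np.cos(TH+np.pi+k),np.sin(TH+np.pi+k)]))
E
```

```text
14.8 [-38.8  -3.5 146.9] [ 3.12813081e+00 -2.82439298e-03  1.44133316e+00] [1.49181018 0.39861011 1.07095612] [ 0.00906878 -0.1278378  -0.02673592]
slope [-3.37092506e-03  4.19443187e+01] top at x=-70,0,60: [42.18028346 41.9443187  41.7420632 ] resid 0.7262894706827652
tail X min [-80.43172994 -80.06800592]
[ 3.13270895e+00 -1.94845019e-03  1.44127407e+00]
knob 37 [0.4809014  0.04221301 0.06984399]
-1.29 [0.48212458 0.04621748]
-1.2 [0.48279254 0.04286452]
```

View pics/s8.png

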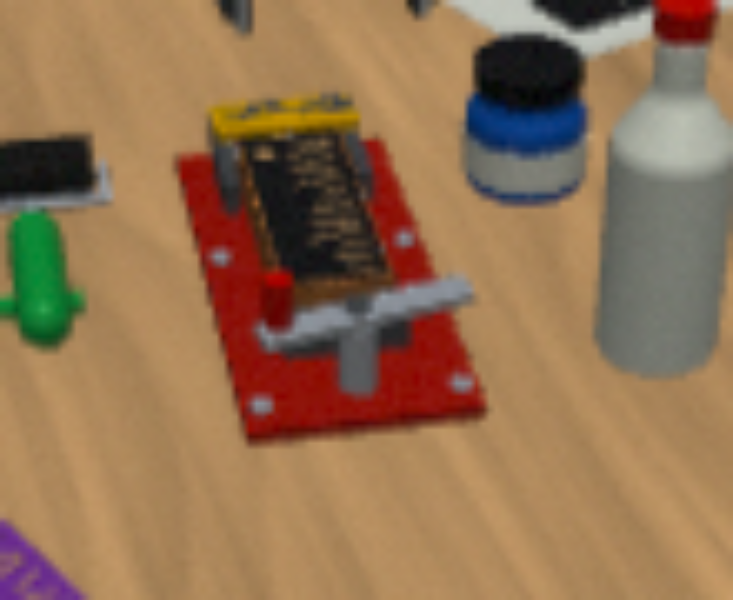

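```bash
python3 - <<'E'
from h import *
s=state();print(s["tcp_pos"],s["ee_rot"]);print(tomove((.4815,.046,.13),np.radians(172)))
E
```

```text
[0.53126818 0.12689149 0.14371677] [ 3.13270895e+00 -1.94845019e-03  1.44127407e+00]
(array([-8.67, -3.9 ,  1.32]), np.float64(-89.4))
```

step_arm(
  deltas=[-4, -2, 0, -7, 85, -8.5, -3.6, 0, -14, 85, -8.5, -3.6, 0, -21, 85, -8.5, -3.6, 0, -28, 85, -8.5, -3.6, 0, -35, 85, -8.5, -3.6, 0, -42, 85, -8.5, -3.6, 0, -49, 85, -8.5, -3.6, 0, -56, 85, -8.5, -3.6, 0, -63, 85, -8.5, -3.6, 0, -70, 85, -8.5, -3.6, 0, -77, 85, -8.5, -3.6, 0, -84, 85],
)

```text
time_s: 15.85
tcp_pos: [0.4805, 0.0471, 0.1373]
ee_rot: [-3.141, -0.004, 2.913]
wrist_force: [-0.8, -0.5, -0.3]
gripper_width: 0.0726
```

step_arm(
  deltas=[0, 0, 2, -5.5, 70, 0, 0, 4, -5.5, 70, 0, 0, 4, -5.5, 70, 0, 0, 4, -5.5, 70, 0, 0, 4, -5.5, 70],
)

```text
time_s: 16.27
tcp_pos: [0.4815, 0.047, 0.0991]
ee_rot: [3.142, -0.001, 3.003]
wrist_force: [0.3, -0.0, 0.6]
gripper_width: 0.0596
```

```bash
python3 - <<'E'
from h import *
s=state();print(s["time_s"],s["tcp_pos"],s["ee_rot"]);print(tomove((.4815,.046,.061),TH+np.pi/2))
E
```

```text
16.2667 [0.48150495 0.0470028  0.09913717] [ 3.14150249e+00 -9.14876895e-04  3.00301036e+00]
(array([-0.02, -0.1 ,  3.81]), np.float64(-0.5))
```

step_arm(
  deltas=[0, -0.1, 1, -0.5, 70, 0, -0.1, 2.5, -0.5, 70, 0, -0.1, 3.8, -0.5, 70, 0, -0.1, 3.8, -0.5, 70, 0, -0.1, 3.8, -0.5, 30, 0, -0.1, 3.8, -0.5, 10, 0, -0.1, 3.8, -0.5, 10, 0, -0.1, 3.8, -0.5, 10, 0, -0.1, 3.8, -0.5, 10, 0, -0.1, 3.8, -0.5, 10],
  newtons=25,
)

```text
time_s: 17.1
tcp_pos: [0.4826, 0.046, 0.0625]
ee_rot: [3.141, 0.002, 3.012]
wrist_force: [0.6, 0.7, 3.7]
gripper_width: 0.0125
```

```bash
python3 - <<'E'
from h import *
s=state();print(s["time_s"],s["tcp_pos"],s["ee_rot"],s["wrist_force"],s["gripper_width"],inbed(s["tcp_pos"]))
y=TH+np.pi/2; R=np.array([[np.cos(y),np.sin(y)],[np.sin(y),-np.cos(y)]]) # columns tool x,y
post=bed(-115,0,0)[:2]; p0=s["tcp_pos"][:2]; d=p0-post; a0=np.arctan2(*d[::-1])-(TH+np.pi)+2*np.pi*(d[1]<0 and 1 or 0)
a0=(a0+np.pi)%(2*np.pi)-np.pi; print("latch",a0,"radius",np.hypot(*d))
for a in np.linspace(a0,0,10)[1:]:
    t=post+.038*np.array([np.cos(TH+np.pi+a),np.sin(TH+np.pi+a)]); print(round(a,2),np.round(R.T@(t-p0)*100,2))
E
```

```text
17.1 [0.48257375 0.04601931 0.06251186] [3.14115294e+00 2.43037967e-03 3.01194764e+00] [0.58744193 0.65471324 3.71978609] 0.012509069481292698 [-125.7   36.    62.5]
latch -1.2829828159333019 radius 0.03758684650215547
-1.14 [-0.15 -0.52]
-1.0 [-0.41 -0.99]
-0.86 [-0.74 -1.43]
-0.71 [-1.12 -1.81]
-0.57 [-1.55 -2.13]
-0.43 [-2.03 -2.39]
-0.29 [-2.54 -2.58]
-0.14 [-3.06 -2.69]
0.0 [-3.6  -2.73]
```

step_arm(
  deltas=[-0.15, -0.52, 0, 0, 10, -0.41, -1, 0, 0, 10, -0.74, -1.43, 0, 0, 10, -1.12, -1.81, 0, 0, 10, -1.55, -2.13, 0, 0, 10, -2.03, -2.39, 0, 0, 10, -2.54, -2.58, 0, 0, 10, -3.06, -2.69, 0, 0, 10, -3.6, -2.73, 0, 0, 10, -3.6, -2.73, 0, 0, 10, -3.6, -2.73, 0, 0, 10],
)

```text
time_s: 18.02
tcp_pos: [0.5145, 0.0141, 0.0621]
ee_rot: [3.141, 0.002, 3.012]
wrist_force: [-0.2, 1.6, 4.9]
gripper_width: 0.0124
```

```bash
python3 - <<'E'
from h import *
s=state();print(s["time_s"],s["tcp_pos"],s["ee_rot"],s["wrist_force"],s["gripper_width"],inbed(s["tcp_pos"]))
E
```

```text
18.0167 [0.51453246 0.01414569 0.06212663] [3.14137847e+00 1.68338206e-03 3.01202070e+00] [-0.19317432  1.60623639  4.90712361] 0.012380578226247736 [-153.2    0.2   62.1]
```

step_arm(
  deltas=[0, 0, 0, 0, 30, 0, 0, 0, 0, 60, 0, 0, 0, 0, 60, 0, 0, 0, 0, 60, 0, 0, -3, 0, 60, 0, 0, -6, 0, 60, 0, 0, -10, 0, 60, 0, 4, -13, 0, 60, 2, 8, -14, 0, 60, 2, 12, -14, 0, 60, 2, 14, -14, 0, 60, 2, 14, -14, 0, 60],
)

```text
time_s: 19.02
tcp_pos: [0.5118, 0.1598, 0.202]
ee_rot: [3.14, 0.001, 3.017]
wrist_force: [-1.0, -0.6, -0.5]
gripper_width: 0.0512
```

```bash
python3 prof.py; python3 - <<'E'
from h import *
c=dict(np.load("sideL.npz"));cv2.imwrite("pics/s9.png",cv2.resize(c["frame"][125:210,265:370],(741,600)))
P=cloud(c); d=P-np.r_[O,0]; X=d[...,:2]@U*1000;Y=d[...,:2]@W*1000;Z=P[...,2]*1000
h=cv2.cvtColor(c["frame"],cv2.COLOR_BGR2HSV).astype(int);H,S=h[...,0],h[...,1]
def rp(n,m): print(n,m.sum(),np.round(X[m].mean(),1),np.round(np.percentile(Y[m],[5,50,95]),1),Y[m].mean())
rp("knob",((H<8)|(H>172))&(S>120)&(Z>55)&(Z<85)&(abs(X+150)<25)&(abs(Y)<30))
rp("nose",(S<70)&(Z>47)&(Z<56)&(X>-95)&(X<-55)&(abs(Y)<30))
rp("post",(S<90)&(abs(X+118)<12)&(abs(Y)<12)&(Z>15)&(Z<40))
t=read_camera("top"); np.savez("top9.npz",**t)
E
```

```text
19.0167 [ -9.1  21.8 202. ] [3.13963685e+00 1.27601542e-03 3.01681136e+00] [-1.04615574 -0.58982327 -0.5009315 ] [ 0.00606191  0.01189132 -0.03660431]
slope [-2.51641163e-03  4.22532823e+01] top at x=-70,0,60: [42.42943111 42.25328229 42.10229759] resid 0.789696111658003
tail X min [-83.48562444 -80.81817066]
knob 36 -158.3 [-1.5  2.8  7.9] 3.3072142372031155
nose 28 -80.0 [-11.5  -3.8   3.1] -4.239063152562051
post 10 -122.2 [-3.5  6.4  6.8] 4.358106497172075
```

View pics/s9.png

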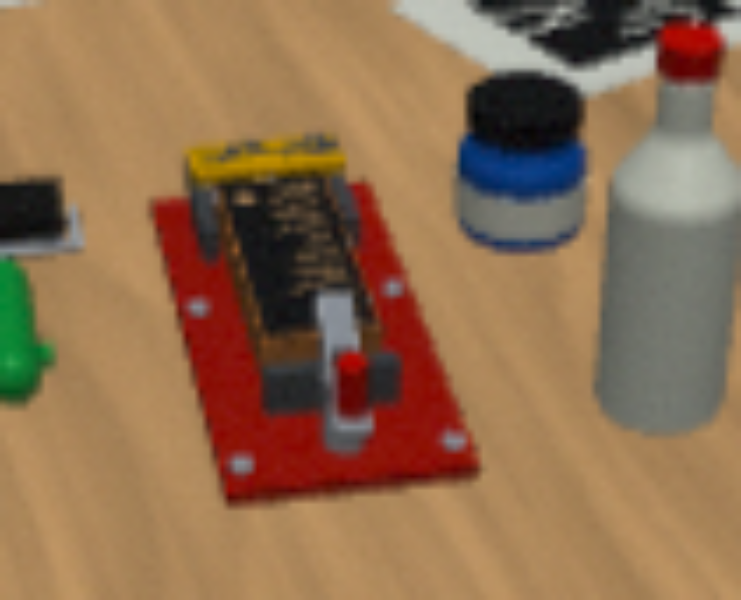

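```bash
python3 - <<'E'
from h import *
s=state();print(s["tcp_pos"]);print(tomove(bed(-153,.7,110),TH))
c=dict(np.load("top9.npz"))
P=cloud(c); d=P-np.r_[O,0]; X=d[...,:2]@U*1000;Y=d[...,:2]@W*1000;Z=P[...,2]*1000
h=cv2.cvtColor(c["frame"],cv2.COLOR_BGR2HSV).astype(int);H,S=h[...,0],h[...,1]
for n,m in(("knob",((H<8)|(H>172))&(S>120)&(Z>60)&(Z<85)&(abs(X+150)<25)&(abs(Y)<30)),("bar",(S<70)&(Z>44)&(Z<58)&(X>-150)&(X<-55)&(abs(Y)<20))):
    if m.sum()>4: print(n,m.sum(),X[m].mean(),Y[m].mean(),np.polyfit(X[m],Y[m],1))
E
```

```text
[0.51148801 0.15638072 0.20090317]
(array([ -2.06, -14.05,   9.1 ]), np.float64(-89.9))
knob 17 -155.3534141159355 6.076129952112449 [ -0.24217657 -31.54682724]
bar 172 -102.1508885427354 0.7482629498965139 [-0.08422564 -7.8554614 ]
```

step_arm(
  deltas=[0, -3, 0, 7, 60, 0, -6, 0, 14, 60, -1, -9, 0, 21, 60, -2.1, -12, 0, 28, 60, -2.1, -14, 0, 35, 60, -2.1, -14, 0, 42, 60, -2.1, -14, 0, 49, 60, -2.1, -14, 0, 56, 60, -2.1, -14, 0, 63, 60, -2.1, -14, 0, 70, 60, -2.1, -14, 0, 77, 60, -2.1, -14, 0, 84, 60],
)

```text
time_s: 20.12
tcp_pos: [0.514, 0.0126, 0.2006]
ee_rot: [-3.14, 0.0, 1.538]
wrist_force: [-0.3, 0.7, -0.4]
gripper_width: 0.0516
```

step_arm(
  deltas=[0, 0, 4, 6, 60, 0, 0, 8, 6, 60, 0, 0, 9, 6, 60, 0, 0, 9, 6, 60, 0, 0, 9, 6, 60],
)

```text
time_s: 20.53
tcp_pos: [0.5146, 0.0133, 0.1115]
ee_rot: [-3.141, 0.0, 1.44]
wrist_force: [0.5, 0.0, -0.5]
gripper_width: 0.0513
```

```bash
python3 - <<'E'
from h import *
s=state();print(s["time_s"],inbed(s["tcp_pos"]),s["ee_rot"]);print(tomove(bed(-153,.9,62),TH))
E
```

```text
20.5333 [-1.540e+02  1.000e-01  1.115e+02] [-3.14053443e+00  1.53461484e-04  1.44045896e+00]
(array([ 0.1 , -0.08,  4.95]), np.float64(-0.1))
```

Close gently on the knob (tangential jaws centre it), then release and lift away.

step_arm(
  deltas=[0.1, -0.08, 2, 0, 60, 0.1, -0.08, 4, 0, 60, 0.1, -0.08, 4.9, 0, 60, 0.1, -0.08, 4.9, 0, 60, 0.1, -0.08, 4.9, 0, 30, 0.1, -0.08, 4.9, 0, 10, 0.1, -0.08, 4.9, 0, 10, 0.1, -0.08, 4.9, 0, 10, 0.1, -0.08, 4.9, 0, 10, 0.1, -0.08, 4.9, 0, 10],
  newtons=20,
)

```text
time_s: 21.37
tcp_pos: [0.5149, 0.0149, 0.064]
ee_rot: [3.14, 0.001, 1.442]
wrist_force: [-2.8, -0.8, 6.9]
gripper_width: 0.0126
```

```bash
python3 - <<'E'
from h import *
s=state();print(s["time_s"],inbed(s["tcp_pos"]),s["ee_rot"],s["wrist_force"],s["gripper_width"])
E
```

```text
21.3667 [-1.524e+02 -1.000e-01  6.400e+01] [3.13977807e+00 6.33574407e-04 1.44176018e+00] [-2.78500052 -0.76909389  6.91631716] 0.012622220770621955
```

step_arm(
  deltas=[0, -0.08, 0, 0, 10, 0, -0.08, 0, 0, 10, 0, -0.08, 0, 0, 10, 0, -0.08, 0, 0, 10],
)

```text
time_s: 21.7
tcp_pos: [0.5149, 0.0149, 0.064]
ee_rot: [3.138, 0.0, 1.441]
wrist_force: [0.0, -1.4, 6.0]
gripper_width: 0.0128
```

step_arm(
  deltas=[0, 0, 0, 0, 40, 0, 0, 0, 0, 60, 0, 0, 0, 0, 60, 0, 0, -3, 0, 60, 0, 0, -6, 0, 60, 0, 0, -10, 0, 60, 4, 0, -13, 0, 60, 8, 0, -14, 0, 60, 12, 0, -14, 0, 60, 14, 0, -14, 0, 60, 14, 0, -14, 0, 60, 14, 0, -14, 0, 60],
)

```text
time_s: 22.7
tcp_pos: [0.5307, 0.1554, 0.2016]
ee_rot: [-3.14, 0.0, 1.444]
wrist_force: [-1.3, -0.4, 0.3]
gripper_width: 0.0515
```

```bash
python3 prof.py; python3 - <<'E'
from h import *
t=read_camera("top"); sd=dict(np.load("sideL.npz")); cv2.imwrite("pics/s10.png",cv2.resize(sd["frame"][110:270,240:440],(750,600)))
for nm,c in(("top",t),("side",sd)):
    P=cloud(c); d=P-np.r_[O,0]; X=d[...,:2]@U*1000;Y=d[...,:2]@W*1000;Z=P[...,2]*1000
    h=cv2.cvtColor(c["frame"],cv2.COLOR_BGR2HSV).astype(int);H,S=h[...,0],h[...,1]
    for n,m in(("knob",((H<8)|(H>172))&(S>120)&(Z>60)&(Z<85)&(abs(X+150)<25)&(abs(Y)<30)),("bar",(S<70)&(Z>44)&(Z<58)&(X>-150)&(X<-55)&(abs(Y)<20))):
        if m.sum()>4: print(nm,n,m.sum(),X[m].mean(),Y[m].mean(),np.polyfit(X[m],Y[m],1))
    # bystanders: median now vs start
    c0=dict(np.load(nm+"0.npz")); P0=cloud(c0)
    print(nm,"changed px",{k:int((np.abs(c["frame"][v0:v1,u0:u1].astype(int)-c0["frame"][v0:v1,u0:u1]).max(-1)>40).sum()) for k,(u0,u1,v0,v1) in (dict(cleaner=(272,300,118,152),ink=(218,246,124,155),pot=(378,414,128,168),brayer=(200,262,212,242)) if nm=="top" else dict(cleaner=(348,372,125,190),ink=(328,350,134,162),pot=(378,422,195,262),brayer=(250,278,148,184))).items()})
E
```

```text
22.7 [-11.    2.4 201.6] [-3.14029802e+00  4.75040676e-04  1.44422418e+00] [-1.26868844 -0.38190988  0.30050845] [-0.01461373 -0.01633291 -0.01750135]
slope [-3.27403856e-03  4.22844202e+01] top at x=-70,0,60: [42.51360286 42.28442016 42.08797785] resid 1.0633916070830622
tail X min [-87.17757974 -80.3269227 ]
top knob 17 -155.02910536760987 3.6003779902983393 [ -0.26057325 -36.79606016]
top bar 169 -101.16983018819965 1.467299857804325 [-0.0266252  -1.22636692]
top changed px {'cleaner': 0, 'ink': 696, 'pot': 0, 'brayer': 1285}
side knob 36 -157.64249694514558 1.5031330589569678 [ 0.17629168 29.29419355]
side bar 61 -94.60476976993363 0.5272493387017987 [-0.07581745 -6.64544341]
side changed px {'cleaner': 0, 'ink': 0, 'pot': 0, 'brayer': 0}
```

View pics/s10.png

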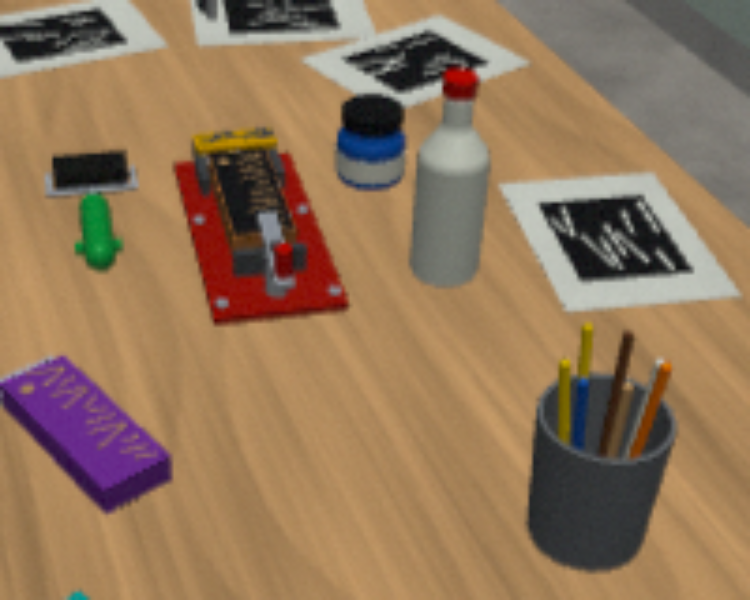

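```bash
python3 -c "
from rig import *
print(job_done())"
```

```text
the job is handed in; nothing more can be done
None
```

The printing block is in the press bed, flat and locked, and I handed the job in at about 23 s of the 72 s allowed.

- **How it went:** I swung the turn-button clear to about -1.28 rad. I then gripped the block behind its middle and tilted it by pressing its tail on the stop, about 0.09 rad nose down. After sliding the tongue under the lip, I eased the tail down while still holding it. I pinched the knob a second time because the first swing back left the button at about -0.09 rad.
- **Block:** its top is level at about 42 mm (slope about 0.003), as it should be when seated. Its tail edge is at about bed x -80 mm, against -80 mm when seated.
- **Turn-button:** the two cameras disagree on the final angle. The top camera gives about -0.03 rad. The side camera gives about -0.08 rad, which is probably biased because it also sees the side of the bar. I judged it straight enough and left it.
- **Bystanders:** the side view shows the pot, ink jar, bottle and roller unchanged. The top view showed changes at the ink jar and roller, most likely the arm blocking that camera. The pot and bottle were unchanged there.
- **Forces:** on my first press on the stop the block rubbed, most likely on a cheek, and the wrist force reached about 20 N. I lifted it, shifted it a few millimetres sideways and went on. No higher force showed in the readings I took.

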